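# Start the label printer and hold its feed bar

### The job

Start the label printer with the fingertips: press the raised end of the rocker switch down until it has tipped fully over, then push the round key on the counter box beside it all the way in so that it stays in, and then press the printer's long feed bar fully down and finish while still holding it down with the fingers. Keep to this order: do not press the round key or the feed bar early, and never press the square key. Nothing is to be grasped, lifted or moved; leave the other things on the table as they are.

Things in the scene. Friction and masses are not known exactly. Their poses are not given: they have to be found in the camera images.
- rocker_raised_end (a point): Point on the top face of the raised half of the rocker switch (on the printer), 26 mm out from its hinge, on its centre line; moves and tilts with it. The rocker is a plain white V-shaped paddle, 64 mm long (front to back), 28 mm wide, in a dark 84 x 46 mm bezel, hinged under its middle. Its front half (the printer's -x) stands up, the rear half is level.
- rocker (a joint): Tilt of the rocker in rad: 0 to 0.05 at the start (front half up at a slope of 0.35 to 0.4 rad); 0.4 = tipped fully over, against its stop, front half level and rear half up. Pressed straight down with 3 to 4 N near its end, the raised end sinks about 10 mm; the rocker stays where it is left.
- round_key_top (a point): Centre of the flat top of the round key (on the counter box): plain white cylinder 30 mm across on a dark 48 x 48 mm bezel, standing 14 mm above the bezel. Axes as the counter box, z up. It is pushed straight down 8 mm with about 4 N against friction, has no spring, and stays in where it is left.
- round_key (a joint): How far the round key is pushed in, m: 0 to 0.001 at the start, 0.008 = fully in.
- square_key_top (a point): Centre of the flat top of the square key (on the counter box, 84 mm beside the round key): plain white, 28 x 28 mm, same bezel and height as the round key. Sprung. Not to be pressed.
- square_key (a joint): How far the square key is pressed, m: 0 up, 0.008 fully down.
- feed_bar_top (a point): Centre of the flat top of the long feed bar (on the printer, 86 mm beside the rocker): plain white key 70 mm long (front to back), 26 mm wide, on a dark 84 x 46 mm bezel, standing 14 mm above it. Axes as the printer, z up. It goes straight down 8 mm against a spring (2 N at first, 6 N fully down) and springs back when let go.
- feed_bar (a joint): How far the feed bar is pressed, m: 0 up, 0.008 fully down.
- printer: Label printer, fixed: white case 200 (x, depth) x 170 (y, width) mm. Its front deck, 81 mm high, carries rocker and feed bar side by side, in either order, 45 mm in front of the origin; from 15 mm behind the origin the roll cover rises to 112 mm. Origin at the centre of its underside; x points to its back, z up. It stands left or right of the counter box.
- counter_box: Counter box, fixed to the table: white case 130 (x, depth) x 170 (y, width) mm, top 60 mm high, with the round and square keys side by side, in either order, 22 mm in front of the origin; behind them a dark display bar 69 mm high. Origin at the centre of its underside; x points to its back, z up.
- timer: Loose white pocket timer, 70 x 66 x 21 mm, between the two machines; origin at the centre of its underside. Leave alone.
- cake: Loose ring cake with chocolate bits, 82 mm across, 35 mm high, between the two machines; origin at its underside. Leave alone.
- marker: Loose marker pen, 135 mm long, 17 mm thick, lying behind the cake; origin at its underside. Leave alone.
- tongs: Loose steel tongs, 317 mm long, 36 mm high, lying at the right side; origin at the underside. Leave alone.

How it is judged:
By the outcome, as a careful person would: the job done as asked, in the order asked, and still so for the second after the job is handed in, while the arm keeps its last pose, push and grip.
It also fails if it takes over 64 s, if anything falls off the work surface, if the arm or the gripper's body presses on something with over 40 N, if the wrist force passes 120 N, or if a joint passes its speed limit or range.

### The arm

A 7-joint arm with a two-finger parallel gripper is mounted at the origin on a cart in front of the work surface, level with it; the furniture and walls round the work are solid. World frame = base frame: x ahead of the robot, y to its left, z up, the work surface at z = 0. Lengths are in m, angles in rad, forces in N, time in s.
With the tool pointing down it reaches from about 0.425 to 0.875 m from the base axis. Payload 8.4 kg.
Tool frame: the origin (TCP) lies between the finger pads; the fingertips stand 11 mm ahead of it and the grasp point (between the pads) lies 8 mm behind it; z points along the fingers, y is the line along which they close (so a half turn about z gives the same grasp; the last joint's range is limited). The gripper opens to 87 mm and grips with 3 to 60 N. Pads are 19 mm wide; open, the fingers measure 117 mm over their backs; the gripper's body (75 mm by 190 mm) begins 51 mm behind the grasp point.
Start: joints at [-1.265, 0.333, 0.04, 1.465, -0.013, 1.343, -0.059], TCP at [0.256, 0.597, 0.205] pointing down, gripper open.
Joint ranges: [-2.58, 2.58], [-0.38, 2.09], [-1.3, 1.39], [0.25, 2.4], [-1.5, 4.64], [0.08, 2.09], [-2.65, 2.65]. Speed limits (rad/s): [2.22, 2.22, 2.79, 2.79, 3.14, 3.14, 3.14].

### API

Orientations are given as a rotation vector (axis times angle).
In Python, from cell import * gives the robot as it stands. The module is installed in compiled form; this text tells all that it offers.
- The arm moves only by the shell command python3 -m handwheel 'ROWS'. ROWS is JSON, a list of rows, each a list of 5 numbers: the shift along the world's x, y, z in cm, then the turn about the world's z in rad, then the opening, from 0 (shut) to 1 (fully open). A call has 1 to 10 rows; each row shifts and turns the commanded pose from where the row before left it; what a row does not reach is not made up. A row lasts 1/12 s, in which the tool goes at most 41.7 mm and 7.16 degrees, less where a joint would pass 70% of its speed; a pose out of reach is approached as far as the arm can. A call with a gripper value outside its range is refused whole. The fingers move at their own pace and stop on an object; the grip force is fixed at half the most. Time passes only in rows, so rows that do not move let the fingers close. It gives the time, the measured TCP pose, the force, the opening and the grip force at its end, in the units of the state.
- get_state(): the state, without advancing time (a new reading comes with each control period).
- snapshot(name): name is "scene" or "top" or "wrist"; returns a dict with "img" (480x640x3 uint8, blue, green, red), "mtx" (3x3 intrinsics, pixels), "view" (4x4, takes a point from world to camera coordinates). Camera axes: x right, y down, z forward; pixel columns grow to the right and rows downward; lengths in m; the calibration is good to about 2 mm. A picture is of the moment at which its call begins. There is no depth.
- hand_in(): hands the job in; it is judged then, once.
Trained networks look in a picture, given as the dict that the camera call returned (one of the last four; its "shot" number tells which), for a name from the list of things; names that differ only in an ending like _2 or _b are one class to them, and where a whole thing is asked for, a point or a joint stands for the part that bears it (a point fixed in the world has none). Each returns a list of dicts, best first, with "conf" (0 to 1); they miss things now and then, are a little off and sometimes report something else, mostly with a low value. They report only what shows in the picture. A call takes as long as a camera call.
- boxes_of(query, picture): "extent" ([centre column, centre row, width, height] in pixels, round what is visible of it).
The state is a dict: "t": time; "joint_pos": joint angles; "joint_vel": joint speeds; "tau": joint torques, N m; "eef_pos": TCP position; "orientation": TCP orientation; "force": force on the tool from outside, world axes, zero at the start; "moment": the same for the moment, N m; "grip_width": opening from 0.0 (shut) to 1.0 (fully open); "finger_force": force on a finger pad.
Only numpy, scipy, OpenCV 4.12 (cv2) and the standard library are available. Lean on these libraries where they do the work, as an engineer would, in place of code of your own. Each camera call takes 0.05 s, during which the arm holds its last target. There are 200 camera calls.

## Working session

There is one attempt and no reset: what is moved stays moved. The work goes in short steps, Python scripts to look and compute and a shell command to move; the robot and the scene stay as the last step left them, time stands still between calls to the robot, and variables do not carry over. Pictures are saved under pics/ and viewed, at most 10 in all, crops included, and the job is handed in when it is done.

```bash
mkdir -p pics; cat > h.py <<'E'
from cell import *
import numpy as np, cv2
def ray(p,uv,z):
    K=p["mtx"];V=np.array(p["view"]);R=V[:3,:3];c=-R.T@V[:3,3]
    d=R.T@np.linalg.inv(K)@np.array([uv[0],uv[1],1.]);return c+d*(z-c[2])/d[2]
def proj(p,X):
    V=np.array(p["view"]);q=p["mtx"]@(V[:3,:3]@np.array(X)+V[:3,3]);return q[:2]/q[2]
E
python3 - <<'E'
from h import *
s=get_state();print(s["t"],s["eef_pos"],s["orientation"],s["force"],s["grip_width"])
for n in("top","scene"):
    p=snapshot(n);cv2.imwrite(f"pics/{n}0.png",p["img"])
    V=np.array(p["view"]);print(n,(-V[:3,:3].T@V[:3,3]).round(3))
    for q,z in(("rocker_raised_end",.09),("round_key_top",.08),("square_key_top",.08),("feed_bar_top",.1),("printer",.08),("counter_box",.06)):
        for b in boxes_of(q,p)[:2]:print(q,round(b["conf"],2),np.round(b["extent"]),ray(p,b["extent"][:2],z).round(3))
E
```

```text
0.0 [0.25579657 0.59700127 0.20394503] [-6.31417993e-01 -3.07724796e+00  2.58001608e-03] [-0.46736115 -0.55345621 -0.2863683 ] 0.9998846780122618
top [ 0.37  -0.163  1.26 ]
rocker_raised_end 0.82 [421. 282.  18.  29.] [ 0.54  -0.366  0.09 ]
rocker_raised_end 0.71 [142. 285.  14.  17.] [0.495 0.217 0.09 ]
round_key_top 0.45 [184. 284.  12.  12.] [0.504 0.131 0.08 ]
square_key_top 0.58 [146. 283.  10.  13.] [0.501 0.213 0.08 ]
square_key_top 0.25 [184. 285.  12.  12.] [0.502 0.131 0.08 ]
feed_bar_top 0.8 [380. 287.  17.  33.] [ 0.524 -0.279  0.1  ]
feed_bar_top 0.59 [282. 249.  33.  30.] [ 0.589 -0.07   0.1  ]
printer 0.89 [395. 268.  93. 102.] [ 0.568 -0.311  0.08 ]
counter_box 0.27 [183. 286.  13.  13.] [0.504 0.138 0.06 ]
scene [-0.078 -0.835  0.86 ]
rocker_raised_end 0.63 [354. 299.  25.  21.] [ 0.547 -0.358  0.09 ]
round_key_top 0.52 [194. 226.  76.  54.] [0.48 0.11 0.08]
square_key_top 0.64 [180. 209.  14.   9.] [0.501 0.198 0.08 ]
feed_bar_top 0.58 [322. 283.  25.  22.] [ 0.53  -0.282  0.1  ]
printer 0.68 [348. 297. 107. 106.] [ 0.551 -0.337  0.08 ]
counter_box 0.56 [196. 225.  76.  56.] [0.499 0.135 0.06 ]
counter_box 0.49 [320. 228.  46.  14.] [ 0.708 -0.11   0.06 ]
```

```bash
python3 - <<'E'
import cv2
a=cv2.imread("pics/top0.png")[180:360,90:470];b=cv2.imread("pics/scene0.png")[170:370,130:430]
cv2.imwrite("pics/c1.png",cv2.resize(a,None,fx=2.1,fy=2.1,interpolation=cv2.INTER_CUBIC))
cv2.imwrite("pics/c2.png",cv2.resize(b,None,fx=2.6,fy=2.6,interpolation=cv2.INTER_CUBIC))
E
```

```text
(no output)
```

View pics/c1.png

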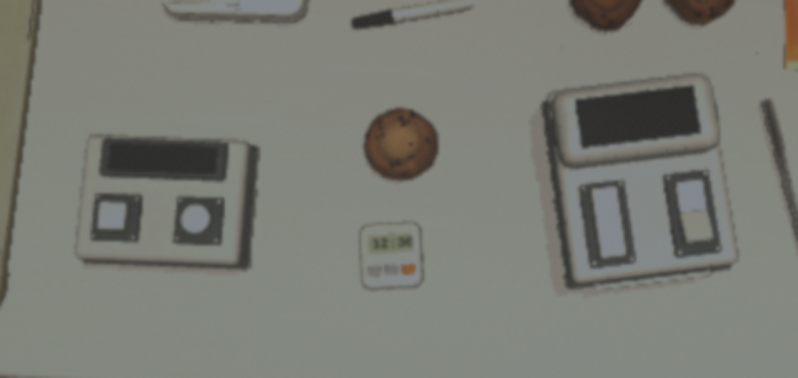

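View pics/c2.png

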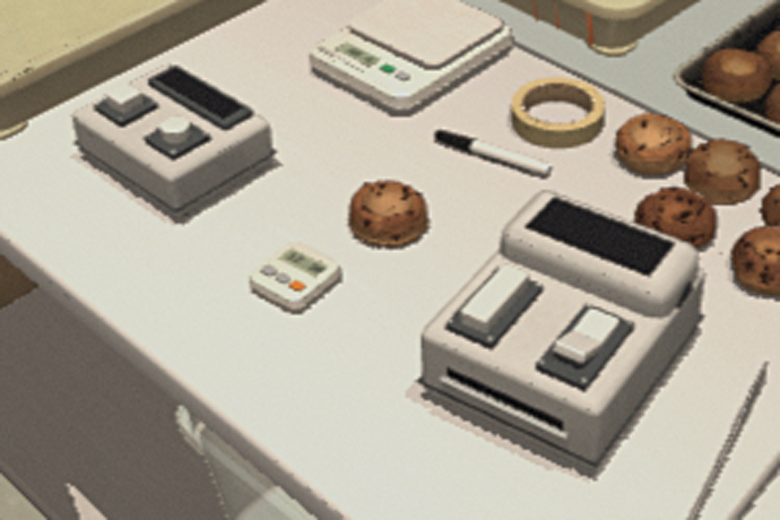

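The crops show the counter box on the left, with the square key at top-view px (143,283) and the round key to its right at (183,284). The printer is on the right, with the feed bar on its left at (380,287) and the rocker on its right at (421,282), front half raised. It is yawed about +0.1. The network's second rocker hit is really the square key. I'll start moving, with the fingers shut, and take a wrist view over the round key on the way.

```bash
python3 -m handwheel '[[2.4,-3,1,0.1,0],[2.4,-3,1,0.1,0],[2.4,-3,1,0.1,0],[2.4,-3,1,0.1,0],[2.4,-3,1,0.1,0],[2.4,-3.2,0,0,0],[2.4,-3.2,0,0,0],[2.4,-3.2,0,0,0],[1,-3.8,0,0,0],[1,-3.8,0,0,0]]'; python3 -m handwheel '[[1,-3.8,0,0,0],[1,-3.8,0,0,0],[0,-3,0,0,0],[0,0,0,0,0],[0,0,0,0,0]]'
python3 - <<'E'
from h import *
p=snapshot("wrist");cv2.imwrite("pics/w1.png",p["img"])
V=np.array(p["view"]);print((-V[:3,:3].T@V[:3,3]).round(3))
for q,z in(("round_key_top",.08),("square_key_top",.08),("counter_box",.06)):
    for b in boxes_of(q,p)[:2]:print(q,round(b["conf"],2),np.round(b["extent"]),ray(p,b["extent"][:2],z).round(3))
E
```

```text
t: 1.53
eef_pos: [0.4688, 0.2734, 0.2548]
orientation: [-0.148, 3.138, -0.0]
force: [0.7, -0.2, 0.6]
grip_width: 0.324
finger_force: 0.0
t: 1.95
eef_pos: [0.4884, 0.1677, 0.2553]
orientation: [-0.144, 3.138, 0.001]
force: [0.8, 1.4, -0.4]
grip_width: 0.018
finger_force: 0.0
[0.409 0.16  0.435]
round_key_top 0.82 [291. 221.  28.  29.] [0.504 0.137 0.08 ]
square_key_top 0.75 [369. 226.  29.  26.] [0.502 0.219 0.08 ]
counter_box 0.71 [332. 229. 155. 113.] [0.515 0.181 0.06 ]
counter_box 0.69 [136. 176.  69.  65.] [ 0.475 -0.033  0.06 ]
```

View pics/w1.png

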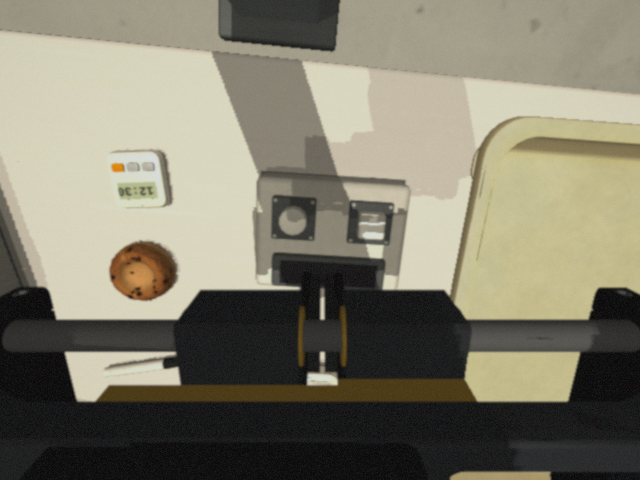

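The wrist view shows the round key at px (293,220) and the square key at (371,223), so the round key is at about (0.504, 0.135). That agrees with the top view. Next is the printer.

```bash
python3 -m handwheel '[[0.3,-4.1,0,0,0],[0.3,-4.1,0,0,0],[0.3,-4.1,0,0,0],[0.3,-4.1,0,0,0],[0.3,-4.1,0,0,0],[0.3,-4.1,0,0,0],[0.3,-4.1,0,0,0],[0.3,-4.1,0,0,0],[0.3,-4.1,0,0,0],[0.3,-4.1,0,0,0]]'; python3 -m handwheel '[[0,-4.1,0,0,0],[0,-4.1,0,0,0],[0,0,0,0,0],[0,0,0,0,0],[0,0,0,0,0]]'
python3 - <<'E'
from h import *
p=snapshot("wrist");cv2.imwrite("pics/w2.png",p["img"][80:330,170:490].repeat(2,0).repeat(2,1))
for q,z in(("rocker_raised_end",.097),("feed_bar_top",.098),("printer",.08)):
    for b in boxes_of(q,p)[:2]:print(q,round(b["conf"],2),np.round(b["extent"]),ray(p,b["extent"][:2],z).round(3))
E
```

```text
t: 2.98
eef_pos: [0.5187, -0.2412, 0.255]
orientation: [-0.154, 3.137, -0.0]
force: [0.9, 0.9, -0.3]
grip_width: 0.006
finger_force: 0.0
t: 3.4
eef_pos: [0.5188, -0.3213, 0.2543]
orientation: [0.152, -3.137, -0.001]
force: [0.0, 0.3, -0.2]
grip_width: 0.002
finger_force: 0.0
rocker_raised_end 0.66 [283. 232.  39.  62.] [ 0.542 -0.358  0.097]
feed_bar_top 0.89 [368. 223.  32.  70.] [ 0.524 -0.275  0.098]
printer 0.75 [322. 224. 168. 128.] [ 0.534 -0.32   0.08 ]
```

View pics/w2.png

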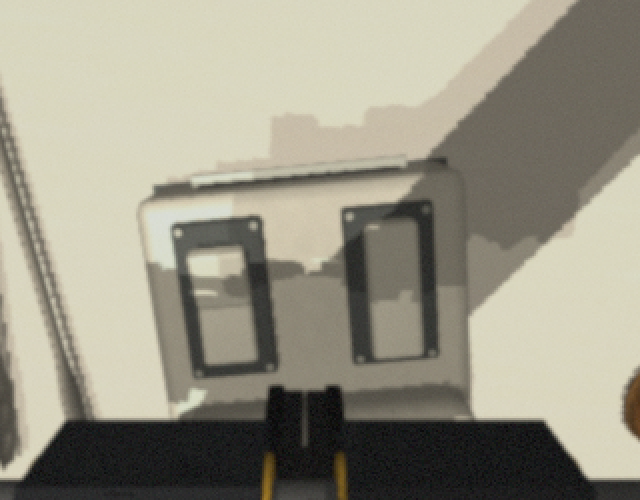

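The crop shows four screw corners on each bezel. The rocker's are at crop (179,232), (255,226), (270,367) and (200,372), and the feed bar's at (349,216), (426,208), (432,353) and (362,359). I'll compute the bezel frames from these.

```bash
python3 - <<'E'
from h import *
p=snapshot("wrist")
f=lambda c,z:ray(p,(c[0]/2+170,c[1]/2+80),z)
C={}
for n,q in(("rocker",[(179,232),(255,226),(270,367),(200,372)]),("feed",[(349,216),(426,208),(432,353),(362,359)])):
    P=np.array([f(c,.085) for c in q]);C[n]=P.mean(0)
    l=(P[2]+P[3]-P[0]-P[1])/2;w=(P[1]+P[2]-P[0]-P[3])/2
    print(n,P.mean(0).round(4),np.linalg.norm(l),np.linalg.norm(w),np.arctan2(l[1],l[0]))
d=C["feed"]-C["rocker"];print(np.linalg.norm(d),np.arctan2(-d[0],d[1]))
yaw=np.arctan2(-d[0],d[1]);u=np.array([np.cos(yaw),np.sin(yaw),0])
print("press",C["rocker"]-.026*u,"yaw",yaw)
o=get_state()["orientation"];R=cv2.Rodrigues(o)[0];print(R.round(3))
E
```

```text
rocker [ 0.5447 -0.3587  0.085 ] 0.07666883664707039 0.038289838757544284 0.18817282850734918
feed [ 0.5281 -0.2735  0.085 ] 0.07764258771428689 0.03814104924083552 0.1982174256070586
0.08685625175596147 0.1919339396984949
press [ 0.51915571 -0.36369292  0.085     ] yaw 0.1919339396984949
[[-0.995 -0.098  0.   ]
 [-0.098  0.995  0.001]
 [-0.001  0.001 -1.   ]]
```

```bash
python3 -m handwheel '[[0,-2.1,0,0.05,0],[0,-2.1,0,0.045,0],[0,0,-3.5,0,0],[0,0,-3.5,0,0],[0,0,-3,0,0],[0,0,-1.5,0,0],[0,0,-0.5,0,0],[0,0,0,0,0],[0,0,0,0,0]]'
python3 - <<'E'
from h import *
p=snapshot("wrist");cv2.imwrite("pics/w3.png",p["img"][80:380,120:520])
q=snapshot("scene");cv2.imwrite("pics/s3.png",cv2.resize(q["img"][210:350,270:430],None,fx=4,fy=4,interpolation=cv2.INTER_CUBIC))
E
```

```text
t: 4.4
eef_pos: [0.5187, -0.3646, 0.1361]
orientation: [-0.299, 3.126, -0.001]
force: [-0.5, 0.2, 1.0]
grip_width: 0.005
finger_force: 0.0
```

View pics/s3.png

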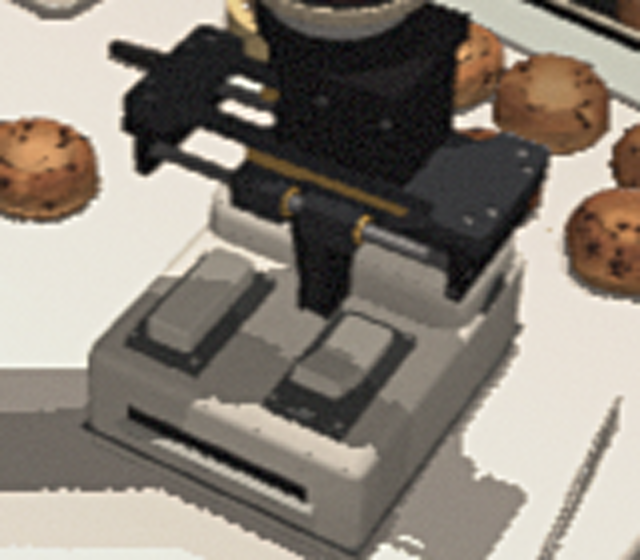

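The fingertips are at crop (320,312), above the rocker's raised end at (330,370), so they line up. I'll press down slowly.

```bash
python3 -c "
from h import *
p=snapshot('scene');t=get_state()['eef_pos']-[0,0,.011];a=proj(p,t);b=proj(p,[.519,-.364,.105]);print((a-[270,210])*4,(b-[270,210])*4)"
python3 -m handwheel '[[0,0,-0.5,0,0],[0,0,-0.5,0,0],[0,0,-0.5,0,0],[0,0,0,0,0]]'; python3 -m handwheel '[[0,0,-0.3,0,0],[0,0,-0.2,0,0],[0,0,0,0,0]]'; python3 -m handwheel '[[0,0,-0.3,0,0],[0,0,-0.2,0,0],[0,0,0,0,0]]';python3 -m handwheel '[[0,0,-0.2,0,0],[0,0,-0.2,0,0],[0,0,0,0,0]]'
```

```text
[314.51678259 341.42489392] [311.72331348 369.329916  ]
t: 4.88
eef_pos: [0.5175, -0.364, 0.1185]
orientation: [0.298, -3.126, -0.002]
force: [-0.4, -0.1, -1.3]
grip_width: 0.006
finger_force: 0.0
t: 5.13
eef_pos: [0.5178, -0.3644, 0.1143]
orientation: [0.298, -3.127, -0.0]
force: [0.4, -0.3, -0.9]
grip_width: 0.005
finger_force: 0.0
t: 5.38
eef_pos: [0.5178, -0.3644, 0.1093]
orientation: [0.298, -3.127, -0.0]
force: [0.4, -0.4, -0.3]
grip_width: 0.002
finger_force: 0.0
t: 5.63
eef_pos: [0.5178, -0.3644, 0.1054]
orientation: [0.298, -3.127, -0.0]
force: [-0.1, 0.4, 1.1]
grip_width: 0.001
finger_force: 0.0
```

```bash
python3 - <<'E'
from h import *
p=snapshot("scene");w=snapshot("wrist")
t=get_state()['eef_pos']-[0,0,.011];print((proj(p,t)-[290,240])*4,(proj(w,t)-[200,150])*2)
a=cv2.resize(p["img"][240:340,290:390],None,fx=4,fy=4,interpolation=cv2.INTER_CUBIC)
b=cv2.resize(w["img"][150:350,200:400],None,fx=2,fy=2,interpolation=cv2.INTER_CUBIC)
cv2.imwrite("pics/c4.png",np.hstack([a,b]))
E
```

```text
[230.43871327 265.14577033] [243.66786737 240.86283006]
```

View pics/c4.png

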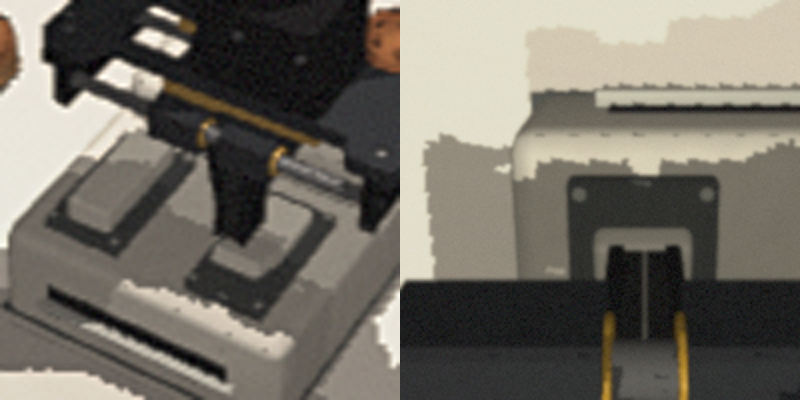

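The left crop shows the tips at about (235,243), over the front half of the rocker. That is higher than the projection predicts, and the force shows no contact yet. I'll keep going down in small steps, watching the force.

```bash
for i in 1; do :; done; python3 -m handwheel '[[0,0,-0.2,0,0],[0,0,-0.1,0,0],[0,0,0,0,0]]' | grep -E 'eef|force: \['; python3 -m handwheel '[[0,0,-0.2,0,0],[0,0,-0.1,0,0],[0,0,0,0,0]]'| grep -E 'eef|force: \['; python3 -m handwheel '[[0,0,-0.2,0,0],[0,0,-0.1,0,0],[0,0,0,0,0]]'| grep -E 'eef|force: \['
```

```text
eef_pos: [0.5179, -0.3645, 0.1026]
force: [0.5, -0.2, 0.8]
eef_pos: [0.5179, -0.3644, 0.0995]
force: [0.2, -0.6, -0.2]
eef_pos: [0.5179, -0.3645, 0.0965]
force: [-0.2, -0.3, 0.2]
```

```bash
python3 -m handwheel '[[0,0,-0.2,0,0],[0,0,-0.1,0,0],[0,0,0,0,0]]' | grep -E 'eef|force: \['; python3 - <<'E'
from h import *
p=snapshot("scene");w=snapshot("wrist")
a=cv2.resize(p["img"][240:340,290:390],None,fx=4,fy=4,interpolation=cv2.INTER_CUBIC)
b=cv2.resize(w["img"][150:350,200:400],None,fx=2,fy=2,interpolation=cv2.INTER_CUBIC)
cv2.imwrite("pics/c5.png",np.hstack([a,b]))
E
```

```text
eef_pos: [0.5179, -0.3644, 0.0935]
force: [-0.1, -0.3, -0.4]
```

View pics/c5.png

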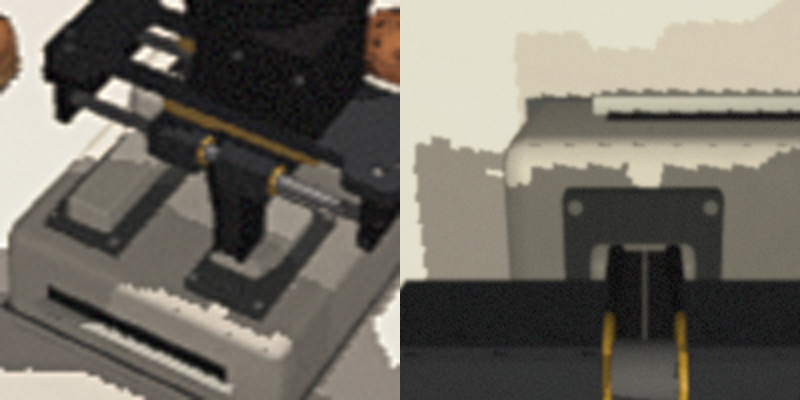

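```bash
python3 - <<'E'
from h import *
p=snapshot("scene");w=snapshot("wrist");s=get_state()
print(s["force"],s["moment"],s["tau"].round(1) if hasattr(s["tau"],"round") else s["tau"])
P=lambda p:p["mtx"]@np.array(p["view"])[:3]
def tri(a,b):
    X=cv2.triangulatePoints(P(p),P(w),np.array(a,float).reshape(2,1),np.array(b,float).reshape(2,1));return (X[:3]/X[3]).ravel().round(4)
print("front mid",tri((347.2,303.7),(322.5,274)))
print("bezel front-right screw",tri((290+263/4,240+307/4),(200+175/2,150+208/2)),"front-left",tri((290+198/4,240+276/4),(200+311/2,150+208/2)))
print("bezel front edge z", proj(p,[.504,-.366,.085]))
V=np.array(w["view"]);print((-V[:3,:3].T@V[:3,3]).round(4))
E
```

```text
[ 0.31421735  0.75649954 -0.79308857] [ 0.04511973 -0.00855415  0.01603322] [ -0.  -58.8  12.1 -35.9   0.1   0.    0. ]
front mid [ 0.5116 -0.367   0.1081]
bezel front-right screw [ 0.5149 -0.3878  0.0822] front-left [ 0.5068 -0.3503  0.0848]
bezel front edge z [343.55710085 313.5809372 ]
[ 0.4398 -0.3796  0.2734]
```

Triangulation puts the visible fingertip at z≈0.108, so there is no contact yet, which agrees with the force. I'll continue down.

```bash
python3 -m handwheel '[[0,0,-0.2,0,0],[0,0,-0.2,0,0],[0,0,0,0,0]]' | grep -E 'eef|force: \['; python3 -m handwheel '[[0,0,-0.15,0,0],[0,0,-0.15,0,0],[0,0,0,0,0]]' | grep -E 'eef|force: \[';python3 -m handwheel '[[0,0,-0.15,0,0],[0,0,-0.15,0,0],[0,0,0,0,0]]' | grep -E 'eef|force: \['
```

```text
eef_pos: [0.518, -0.3646, 0.0896]
force: [0.7, -0.8, 1.4]
eef_pos: [0.5172, -0.3649, 0.0867]
force: [-2.6, 0.6, 2.8]
eef_pos: [0.5179, -0.3648, 0.0836]
force: [-1.1, -0.9, 2.5]
```

```bash
python3 -m handwheel '[[0,0,-0.15,0,0],[0,0,-0.15,0,0],[0,0,0,0,0]]' | grep -E 'eef|force: \['; python3 -m handwheel '[[0,0,-0.15,0,0],[0,0,-0.15,0,0],[0,0,0,0,0]]' | grep -E 'eef|force: \[';python3 -m handwheel '[[0,0,-0.15,0,0],[0,0,0,0,0]]' | grep -E 'eef|force: \['
```

```text
eef_pos: [0.5181, -0.3645, 0.0805]
force: [-1.2, -1.6, 1.5]
eef_pos: [0.5181, -0.3646, 0.0786]
force: [-3.9, 1.3, 10.3]
eef_pos: [0.5181, -0.3646, 0.0784]
force: [-8.8, 4.4, 21.3]
```

It hit a hard stop after about 9 mm of travel at 21 N. I'll lift and verify.

```bash
python3 -m handwheel '[[0,0,1,0,0],[0,0,2,0,0],[0,0,4,0,0],[0,0,4,0,0],[0,0,4,0,0],[0,1.5,2,0,0],[0,0,0,0,0]]' | grep -E 't:|eef|force: \['; python3 - <<'E'
from h import *
p=snapshot("scene");w=snapshot("wrist")
a=cv2.resize(p["img"][240:340,290:390],None,fx=4,fy=4,interpolation=cv2.INTER_CUBIC)
b=cv2.resize(w["img"][130:330,200:400],None,fx=2,fy=2,interpolation=cv2.INTER_CUBIC)
cv2.imwrite("pics/c6.png",np.hstack([a,b]))
E
```

```text
t: 8.93
eef_pos: [0.5208, -0.3487, 0.2516]
force: [1.0, 0.4, -0.1]
```

View pics/c6.png

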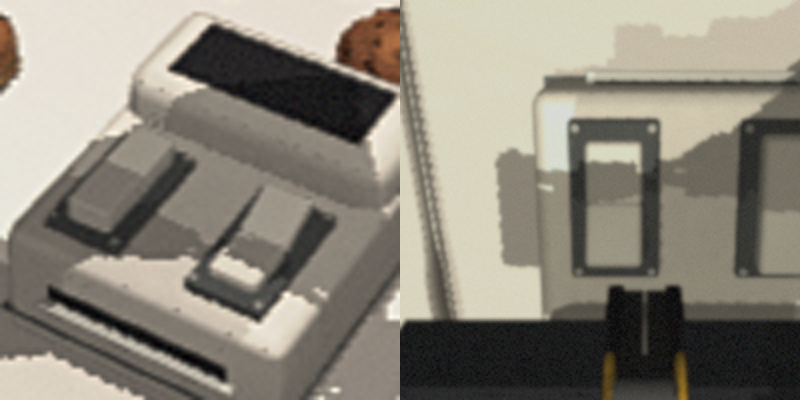

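The rocker is now tipped: its rear half stands up at left crop (285,200) and its front half is level at (240,265). Next is the round key.

```bash
python3 -m handwheel '[[0,4,0,-0.1,0],[0,4,0,-0.1,0],[0,4,0,0,0],[0,4,0,0,0],[0,4,0,0,0],[0,4,0,0,0],[-0.4,4,0,0,0],[-0.4,4,0,0,0],[-0.4,4,0,0,0],[-0.5,4,0,0,0]]' | grep eef; python3 -m handwheel '[[0,4,0,0,0],[0,4,0,0,0],[0,0.4,0,0,0],[0,0,-2,0,0],[0,0,0,0,0],[0,0,0,0,0]]' | grep -E 't:|eef'
python3 - <<'E'
from h import *
p=snapshot("wrist")
for q in("round_key_top","square_key_top"):
    for b in boxes_of(q,p)[:2]:print(q,round(b["conf"],2),np.round(b["extent"]),ray(p,b["extent"][:2],.077).round(4))
E
```

```text
eef_pos: [0.4997, 0.0522, 0.2447]
t: 10.37
eef_pos: [0.4999, 0.1335, 0.2245]
round_key_top 0.73 [328. 222.  26.  38.] [0.5057 0.1391 0.077 ]
square_key_top 0.79 [412. 217.  32.  31.] [0.5017 0.2204 0.077 ]
```

```bash
python3 -m handwheel '[[0.4,0.3,-3.5,0,0],[0,0,-3.5,0,0],[0,0,-3,0,0],[0,0,-2,0,0],[0,0,-1,0,0],[0,0,-0.5,0,0],[0,0,0,0,0],[0,0,0,0,0]]' | grep -E 't:|eef|force: \['
python3 - <<'E'
from h import *
p=snapshot("scene");w=snapshot("wrist")
a=cv2.resize(p["img"][170:270,140:240],None,fx=4,fy=4,interpolation=cv2.INTER_CUBIC)
b=cv2.resize(w["img"][150:350,220:420],None,fx=2,fy=2,interpolation=cv2.INTER_CUBIC)
cv2.imwrite("pics/c7.png",np.hstack([a,b]))
E
```

```text
t: 11.18
eef_pos: [0.5059, 0.1374, 0.0927]
force: [0.7, -0.2, 0.5]
```

View pics/c7.png

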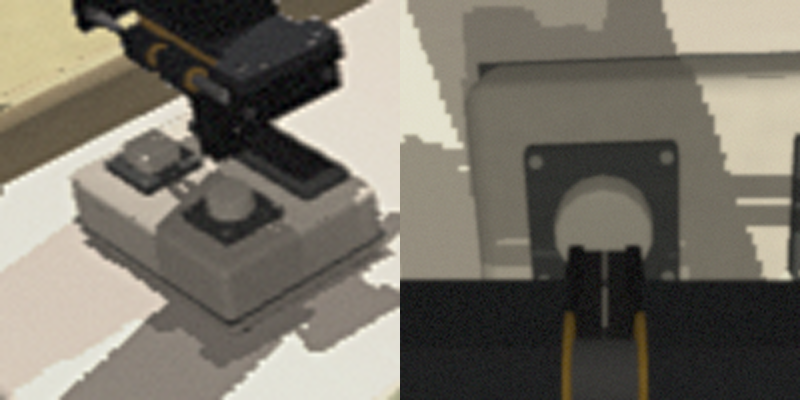

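The tips line up sideways with the round key; the key is at right crop (604,225) and the tips at (604,248). They look slightly too far toward +x, so I'll move −5 mm in x and press.

```bash
g='eef|force: \['; python3 -m handwheel '[[-0.5,0,-0.5,0,0],[0,0,-0.5,0,0],[0,0,-0.4,0,0],[0,0,0,0,0]]' | grep -E "$g"; python3 -m handwheel '[[0,0,-0.2,0,0],[0,0,-0.2,0,0],[0,0,0,0,0]]' | grep -E "$g";python3 -m handwheel '[[0,0,-0.2,0,0],[0,0,-0.2,0,0],[0,0,0,0,0]]' | grep -E "$g"
```

```text
eef_pos: [0.4993, 0.1371, 0.0764]
force: [-0.9, 0.1, 0.4]
eef_pos: [0.4999, 0.1371, 0.073]
force: [-0.0, 0.4, -0.3]
eef_pos: [0.4998, 0.1372, 0.069]
force: [-0.3, 0.1, 0.4]
```

```bash
g='eef|force: \['; python3 -m handwheel '[[0,0,-0.2,0,0],[0,0,-0.2,0,0],[0,0,0,0,0]]' | grep -E "$g"; python3 -m handwheel '[[0,0,-0.15,0,0],[0,0,-0.15,0,0],[0,0,0,0,0]]' | grep -E "$g"
```

```text
eef_pos: [0.4998, 0.1372, 0.0649]
force: [1.0, -0.1, 0.1]
eef_pos: [0.5, 0.1372, 0.0622]
force: [-0.4, -0.2, -0.3]
```

```bash
g='eef|force: \['; python3 -m handwheel '[[0,0,-0.15,0,0],[0,0,-0.15,0,0],[0,0,0,0,0]]' | grep -E "$g"; python3 -m handwheel '[[0,0,-0.15,0,0],[0,0,-0.15,0,0],[0,0,0,0,0]]' | grep -E "$g"; python3 -m handwheel '[[0,0,-0.15,0,0],[0,0,-0.15,0,0],[0,0,0,0,0]]' | grep -E "$g"
```

```text
eef_pos: [0.5, 0.1372, 0.0592]
force: [0.2, -0.7, 0.2]
eef_pos: [0.5001, 0.1373, 0.0568]
force: [-2.6, -1.6, 7.1]
eef_pos: [0.5003, 0.1374, 0.0564]
force: [-16.2, -5.3, 41.5]
```

```bash
python3 -m handwheel '[[0,0,0.4,0,0],[0,0,0,0,0]]' | grep -E 'eef|force: \['
python3 - <<'E'
from h import *
p=snapshot("scene");w=snapshot("wrist")
a=cv2.resize(p["img"][170:270,140:240],None,fx=4,fy=4,interpolation=cv2.INTER_CUBIC)
b=cv2.resize(w["img"][150:350,220:420],None,fx=2,fy=2,interpolation=cv2.INTER_CUBIC)
cv2.imwrite("pics/c8.png",np.hstack([a,b]))
V=np.array(w["view"]);print(V.round(3),w["mtx"].round(1),get_state()["orientation"])
E
```

```text
eef_pos: [0.5006, 0.1374, 0.0582]
force: [0.2, -0.2, -0.1]
[[ 0.01   1.     0.001 -0.142]
 [ 0.957 -0.01   0.291 -0.47 ]
 [ 0.291 -0.002 -0.957  0.105]
 [ 0.     0.     0.     1.   ]] [[348.3   0.  321.9]
 [  0.  348.3 234.8]
 [  0.    0.    1. ]] [1.44406834e-02 3.14142947e+00 8.26571608e-05]
```

View pics/c8.png

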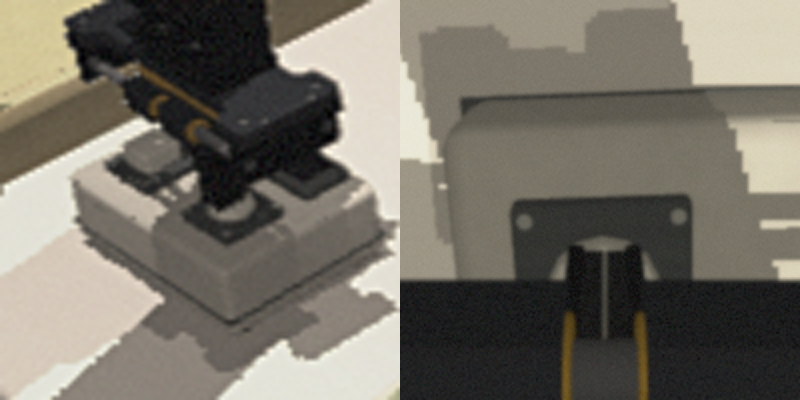

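The crop shows the fingertips resting on the round key, which is now low: its front edge is at right crop (604,238) and the bezel edge at 198. Next I'll lift and check numerically that it sank, with the square key as a control.

```bash
python3 -m handwheel '[[0,0,1,0,0],[0,0,2,0,0],[0,0,4,0,0],[0,0,4,0,0],[0,0,4,0,0],[0,0,4,0,0],[0,0,0,0,0],[0,0,0,0,0]]' | grep -E 't:|eef|force: \['
python3 - <<'E'
from h import *
p=snapshot("scene");w=snapshot("wrist");o=cv2.imread("pics/scene0.png")
for q in("round_key_top","square_key_top"):
    for n,im in(("scene",p),("wrist",w)):
        for b in boxes_of(q,im)[:2]:
            c=b["extent"];print(q,n,round(b["conf"],2),np.round(c,1),[ray(im,c[:2],z).round(4) for z in(.069,.077)])
for n,X in(("round",[.504,.136]),("square",[.502,.22])):print(n,[proj(p,X+[z]).round(1) for z in(.06,.069,.077)])
g=lambda i:cv2.cvtColor(i,cv2.COLOR_BGR2GRAY)
u,v=[int(round(k)) for k in proj(p,[.504,.136,.072])]
print("cols",u-8,"rows",v-10);print(g(o)[v-10:v+11,u-8:u+9]);print(g(p["img"])[v-10:v+11,u-8:u+9])
E
```

```text
t: 14.3
eef_pos: [0.5012, 0.1376, 0.2501]
force: [-0.1, 0.7, -1.6]
round_key_top wrist 0.91 [323.1 214.   27.9  33.2] [array([0.5065, 0.1387, 0.069 ]), array([0.5046, 0.1386, 0.077 ])]
square_key_top wrist 0.77 [403.1 210.9  27.4  28.9] [array([0.504, 0.223, 0.069]), array([0.5021, 0.2211, 0.077 ])]
round [array([196.8, 224.2]), array([196.3, 221.3]), array([195.8, 218.8])]
square [array([177.2, 211.8]), array([176.7, 209. ]), array([176.2, 206.6])]
cols 188 rows 210
[[ 76  58 100 174 204 202 205 209 212 212 198 152  78  50  58  71  81]
 [ 33  44 105 173 202 204 203 203 206 207 207 208 190 120  59  43  61]
 [ 78 134 196 201 201 200 202 201 201 202 207 207 211 198 148  80  55]
 [201 203 204 202 200 200 198 200 202 201 203 205 203 208 210 198 151]
 [205 204 203 198 199 201 200 202 202 196 193 196 206 205 207 210 208]
 [203 201 201 198 198 200 203 213 215 215 214 213 215 205 204 205 207]
 [200 201 200 200 200 209 215 214 216 215 216 215 215 216 210 199 207]
 [203 201 198 205 215 217 217 216 215 214 215 215 218 223 195 132 183]
 [202 199 199 205 219 221 217 218 216 216 219 219 220 214 16
[... 1655 characters left out ...]
 43  61  96 116 126 106 103 103 115 139 141 138 126  92  54]
 [ 38  36  41  50  85 114 122 130 109 104 104 112 115 116 105  72  52]
 [ 38  38  40  51  81 110 119 121 117 117 117 115 109  99  80  49  55]
 [ 45  48  39  42  51  74  99 116 113 116 116 105  89  71  54  49  52]
 [ 39  44  36  34  40  42  52  68  64  69  62  54  44  43  38  45  48]
 [ 64  45  40  46  36  39  40  42  42  41  39  37  42  35  44  39  44]
 [ 90  72  51  46  39  40  42  43  48  51  42  40  47  42  40  53  91]
 [ 96  95  92  73  52  44  41  54  72  59  42  41  38  40  56  73  96]
 [ 94  95  96  95  89  64  42  45  43  43  38  38  51  75  93  95  94]
 [ 97  98  92  94  92  93  71  52  44  41  55  75  94  96  95  94  92]]
```

The round key's top edge moved down about 2.4 px in the scene view, where 8 mm of travel should give 2.5 px, and it ended at a hard stop. It is fully in. Now the feed bar.

```bash
python3 -m handwheel '[[0.2,-4,0,0.1,0],[0.2,-4,0,0.09,0],[0.2,-4,0,0,0],[0.2,-4,0,0,0],[0.2,-4,0,0,0],[0.2,-4,0,0,0],[0.2,-4,0,0,0],[0.2,-4,0,0,0],[0.1,-4,0,0,0],[0,-4,0,0,0]]' | grep eef; python3 -m handwheel '[[0,-1.3,0,0,0],[0,0,-3.5,0,0],[0,0,-3.5,0,0],[0,0,-3.5,0,0],[0,0,-2.5,0,0],[0,0,-1,0,0],[0,0,0,0,0],[0,0,0,0,0]]' | grep -E 't:|eef|force: \['
python3 - <<'E'
from h import *
p=snapshot("wrist")
for b in boxes_of("feed_bar_top",p)[:2]:print(round(b["conf"],2),np.round(b["extent"]),ray(p,b["extent"][:2],.098).round(4))
t=get_state()["eef_pos"];print("tip px",proj(p,t+[0,0,.0125]))
E
```

```text
eef_pos: [0.5166, -0.2644, 0.2468]
t: 16.1
eef_pos: [0.5171, -0.2761, 0.1078]
force: [-0.2, 0.1, -0.0]
0.73 [321. 257.  46.  67.] [ 0.5085 -0.2782  0.098 ]
tip px [320.97110154 290.22017923]
```

The bar (col 321) lines up with the tips (col 321). I'll press it now.

```bash
g='eef|force: \['; python3 -m handwheel '[[0,0,-0.5,0,0],[0,0,-0.5,0,0],[0,0,-0.4,0,0],[0,0,0,0,0]]' | grep -E "$g"; python3 -m handwheel '[[0,0,-0.3,0,0],[0,0,-0.2,0,0],[0,0,0,0,0]]' | grep -E "$g";python3 -m handwheel '[[0,0,-0.2,0,0],[0,0,-0.2,0,0],[0,0,0,0,0]]' | grep -E "$g";python3 -m handwheel '[[0,0,-0.2,0,0],[0,0,-0.1,0,0],[0,0,0,0,0]]' | grep -E "$g"
```

```text
eef_pos: [0.5166, -0.2754, 0.0926]
force: [0.2, 0.4, -0.4]
eef_pos: [0.5168, -0.2757, 0.0879]
force: [0.0, 0.1, -0.7]
eef_pos: [0.5171, -0.2759, 0.0843]
force: [0.1, -0.0, 3.0]
eef_pos: [0.5172, -0.2759, 0.0814]
force: [0.5, -0.1, 3.4]
```

Contact came at about TCP z 0.086, with the force following the spring, so it should be fully down near 0.078.

```bash
g='eef|force: \['; python3 -m handwheel '[[0,0,-0.2,0,0],[0,0,-0.1,0,0],[0,0,0,0,0]]' | grep -E "$g"; python3 -m handwheel '[[0,0,-0.2,0,0],[0,0,0,0,0]]' | grep -E "$g";python3 -m handwheel '[[0,0,-0.1,0,0],[0,0,0,0,0],[0,0,0,0,0]]' | grep -E "$g"
```

```text
eef_pos: [0.5171, -0.2759, 0.0784]
force: [-0.8, 0.5, 6.0]
eef_pos: [0.5172, -0.276, 0.0777]
force: [-5.4, 2.5, 17.2]
eef_pos: [0.5173, -0.276, 0.0775]
force: [-8.6, 4.4, 27.5]
```

```bash
python3 -m handwheel '[[0,0,0,0,0],[0,0,0,0,0],[0,0,0,0,0]]' | grep -E 't:|eef|force: \['; python3 -c "
from cell import *
print(hand_in())"
```

```text
t: 18.2
eef_pos: [0.5173, -0.276, 0.0775]
force: [-8.2, 4.6, 26.8]
the job is handed in; nothing more can be done
None
```

I handed the job in at 18.2 s: the rocker was tipped over, then the round key pushed in, and the feed bar is held fully down at about 27 N; the square key was never pressed.

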